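# Close up the double-leaf control enclosure

### The job

Finish the grey control enclosure that lies open on its back on the worktop: lay the black battery pack flat in its bay between the four corner lips, lengthwise as the bay runs. Then shut the left leaf with the rebated edge fully home, after it the right leaf, whose flange must lap over that rebate, also fully home, and at last turn the latch knob on the right leaf clockwise as far as its stop. Do not knock over or push aside the solder spool and the flux pot.

Things in the scene. Friction and masses are not known exactly. Their poses are not given: they have to be found in the camera images.
- enclosure: Open grey sheet-metal box on its back, fixed: 180 mm along own x, 210 along own y, 60 high, walls 4. Origin: centre of its underside, z up; yaw within 0.25 rad of 0, +y is then the robot's left. Leaves hinged along the rim (z = 0.060) at own y = +0.105 (rebated) and -0.105 (flanged), axes along own x, both lean open outward at the start. Green board fixed inside, -y half.
- bay (a point): Centre of the floor of the battery bay, in the enclosure at own (0, 0.047, 0.014), axes as the enclosure's. 80 mm along y, 50 mm along x inside four upright corner lips 8 mm high with 11 mm legs; the enclosure's rim is 46 mm above this floor.
- battery: Loose black battery pack, 85 g, with a stub of lead at one end; origin at the underside of its overall 92 x 58 x 20 mm, z up. Lies flat on the worktop left of the enclosure, in any of three places shared with the spool and the pot.
- battery_block (a point): Centre of the underside of the battery pack's solid block, axes as the pack's: the block is 66 mm along x, 36 mm along y and 19 mm high (grip it across y). It may lie in the bay either way round, its x along the bay's y.
- leaf_rebated (a joint): Angle of the left leaf (rad): 0 shut flat on the rim, grows as it opens up and outward, stop 2.45, starts 1.9 to 2.2. 180 mm along the hinge, 113 mm to its free edge: panel 12 mm thick for 95 mm, then an 18 mm lip 4 mm thick, level with the inner face. No handle; friction hinge 0.26 N m, stays where left, about 4 N at the edge moves it. If the other leaf is shut first it stops at 0.12.
- leaf_rebated_hinge (a point): Middle of the rebated leaf's hinge axis (at the inner face of the panel), own (0, 0.105, 0.060) of the enclosure; turns with the leaf.
- leaf_rebated_edge (a point): Middle of the rebated leaf's free edge, on the outer side of the lip, 113 mm from the hinge axis and 4 mm above the inner face.
- leaf_flanged (a joint): Angle of the right leaf (rad): 0 shut, grows as it opens up and outward, stop 2.45, starts 1.9 to 2.2. 180 mm along the hinge, 111 mm to its edge: panel 12 mm thick for 93 mm, then an 18 mm flange 6 mm thick, level with the outer face. Friction hinge 0.30 N m, stays where left, about 5 N at the edge. Outer face, mid-length, 65 mm from hinge: knob, 36 mm high on a 46 mm round plate.
- leaf_flanged_hinge (a point): Middle of the flanged leaf's hinge axis (at the inner face of the panel), own (0, -0.105, 0.060) of the enclosure; turns with the leaf.
- leaf_flanged_edge (a point): Middle of the flanged leaf's free edge, on its outer face, 111 mm from the hinge axis and 12 mm above the inner face.
- latch (a joint): Angle of the latch knob (rad), growing clockwise as seen from above the shut leaf: 0 = open (its bar grip lies along the hinge, the enclosure's x), 1.5 = locked, its end stop. Starts between 0 and 0.25; friction 0.08 N m, it stays where it is left.
- latch_grip (a point): On the latch knob's axis, inside its bar grip: bar 42 mm along the point's x, 14 mm wide along its y, from 14 mm below to 12 mm above this point; z along the axis, away from the leaf. With the leaf shut the point is at z = 0.096, the top of the bar at 0.108.
- spool: Bystander, loose: solder spool, 54 mm across, 42 mm high; origin at the centre of its underside.
- pot: Bystander, loose: dark flux pot with a lid, 56 mm across, 45 mm high; origin at the centre of its underside.
There are look-alikes about, which are no part of the job. Several things look just like the battery: the one meant starts farthest from the robot's base.

How it is judged:
On the way, in this order (a step that is already met when the one before it is completed fails the run):
1. the battery pack lies flat in its bay, let go, with the rebated leaf still open (x of battery_block in the frame of bay between -0.012 and 0.012 m and y of battery_block in the frame of bay between -0.012 and 0.012 m and z of battery_block in the frame of bay between -0.004 and 0.004 m and angle between the x axis of battery_block and the y axis of bay, either way round below 0.35 rad and angle between battery's own z axis and vertical below 0.15 rad and contact force between battery and the fingers below 0.2 N and value of joint each of leaf_rebated, leaf_flanged above 0.5 rad), for 0.2 s.
2. the rebated leaf is shut while the flanged leaf is still open (value of joint leaf_rebated below 0.05 rad and value of joint leaf_flanged above 0.3 rad), for 0.2 s.
3. the flanged leaf is shut over it (value of joint each of leaf_rebated, leaf_flanged below 0.05 rad), for 0.1 s.
4. the latch knob has been turned clockwise to its stop (value of joint latch above 1.4 rad), for 0.1 s.
At the end, for the whole second after the job is handed in: Both leaves shut to within 0.05 rad (5 mm at the free edge), latch knob within 0.1 rad of its clockwise stop, battery pack at rest flat in its bay: block within 12 mm of the bay's centre each way, within 4 mm of the floor, lengthwise to 0.35 rad (all of step 3 and x of battery_block in the frame of bay between -0.012 and 0.012 m and y of battery_block in the frame of bay between -0.012 and 0.012 m and z of battery_block in the frame of bay between -0.004 and 0.004 m and angle between the x axis of battery_block and the y axis of bay, either way round below 0.35 rad and angle between battery's own z axis and vertical below 0.15 rad and value of joint latch above 1.4 rad and linear speed of battery below 0.02 m/s); the robot touches nothing.
It fails at once if the solder spool is knocked over or moved by more than 25 mm (distance of spool from where it was at the start of the episode above 0.025 m or angle between spool's own z axis and vertical above 0.5 rad).
It fails at once if the flux pot is knocked over or moved by more than 25 mm (distance of pot from where it was at the start of the episode above 0.025 m or angle between pot's own z axis and vertical above 0.5 rad).
It also fails if it takes over 72 s, if anything falls off the work surface, if the arm or the gripper's body presses on something with over 40 N, if the wrist force passes 120 N, or if a joint passes its speed limit or range.

### The arm

A 6-joint arm with a two-finger parallel gripper is mounted at the origin on a cart in front of the work surface, level with it; the furniture and walls round the work are solid. World frame = base frame: x ahead of the robot, y to its left, z up, the work surface at z = 0. Lengths are in m, angles in rad, forces in N, time in s.
With the tool pointing down it reaches from about 0.375 to 0.9 m from the base axis. Payload 3.1 kg.
Tool frame: the origin (TCP) lies at the very end of the fingers, on their centre line; the grasp point (between the pads) lies 19 mm behind it; z points along the fingers, y is the line along which they close (so a half turn about z gives the same grasp; the last joint's range is limited). The gripper opens to 85 mm and grips with 20 to 120 N. Pads are 22 mm wide; open, the fingers measure 114 mm over their backs; the gripper's body (76 mm by 85 mm) begins 54 mm behind the grasp point. The pads swing forward as they close: fully open they stand 13 mm farther back than shut.
Start: joints at [0.925, 0.527, 1.433, -0, 1.181, -0.178], TCP at [0.281, 0.558, 0.2] pointing down, gripper open.
Joint ranges: [-3.08, 3.08], [-0.75, 2.2], [0.22, 2.44], [-1.43, 4.57], [0, 2.65], [-2.85, 2.85]. Speed limits (rad/s): [2.79, 2.79, 3.14, 3.14, 3.14, 3.14].

### API

Orientations are given as a unit quaternion [x, y, z, w].
In Python, from station import sense, snapshot, camera_params, sign_off gives the robot as it stands.
- The arm moves only by the shell command python3 -m handwheel 'ROWS' [OPENING] [FORCE]. ROWS is JSON, a list that holds one entry, the list of rows, each a list of 4 numbers: the shift along the tool's x, y, z in units of 25 mm (1.0 is 25 mm), then the turn about the tool's z in units of 6 degrees (1.0 is 6 degrees). A call has 1 to 20 rows; each row shifts and turns the commanded pose from where the row before left it, along the tool's axes as they then stand; what a row does not reach is not made up. A row lasts 1/8 s, in which the tool goes at most 62.5 mm and 10.7 degrees, less where a joint would pass 70% of its speed; a pose out of reach is approached as far as the arm can. A call is refused whole if a number of a shift passes 1 or a number of a turn 1, either way. A call with a gripper value outside its range is refused whole. OPENING is the finger opening in mm, from 0 to 85.4, set as the call begins (- or left out, the last holds). The fingers move at their own pace and stop on an object; FORCE is the grip in N (left out, the last holds). Time passes only in rows, so rows that do not move let the fingers close. It gives the time, the measured TCP pose, the force, the opening and the grip force at its end, in the units of the state.
- sense(): the state, without advancing time (a new reading comes with each control period).
- snapshot(name): name is "scene" or "top" or "wrist"; returns (picture, depth): 384x512x3 uint8, red, green, blue; 384x512 float32, m along the optical axis (not along the pixel's ray), 0 where there is no reading.
- camera_params(name): a dict with "mtx" (3x3 intrinsics, pixels), "extrinsics" (4x4, takes a point from camera to world coordinates); the wrist camera has in their place "hand_eye" (4x4, takes a point from camera to tool coordinates, whose origin is the TCP and whose axes are the flange's). Camera axes: x right, y up, looking along -z (the intrinsics and any distortion apply to the point x, -y, -z); pixel columns grow to the right and rows downward; lengths in m; the calibration is good to about 2 mm. A picture is of the moment at which its call begins: read the wrist's pose just before it. camera_params takes no time and is no camera call.
- sign_off(): hands the job in; it is judged then, once.
The state is a dict: "t": time; "q": joint angles; "qd": joint speeds; "tau": joint torques, N m; "tcp_pos": TCP position; "tool_rot": TCP orientation; "force": force on the tool from outside, world axes, zero at the start; "ft_torque": the same for the moment, N m; "finger_gap": opening from 0.0 (shut) to 1.0 (fully open); "gripper_force": force on a finger pad.
Only numpy, scipy, OpenCV 4.12 (cv2) and the standard library are available. Lean on these libraries where they do the work, as an engineer would, in place of code of your own. Each camera call takes 0.05 s, during which the arm holds its last target. There are 200 camera calls.

## Working session

There is one attempt and no reset: what is moved stays moved. The work goes in short steps, Python scripts to look and compute and a shell command to move; the robot and the scene stay as the last step left them, time stands still between calls to the robot, and variables do not carry over. Pictures are saved under pics/ and viewed, at most 12 in all, crops included, and the job is handed in when it is done.

```bash
ls; mkdir -p pics
python3 - <<'E'
from station import *
import cv2,numpy as np
s=sense();print(s)
ims=[]
for n in("scene","top"):
    im,d=snapshot(n);np.savez(f"{n}0.npz",im=im,d=d)
    p=camera_params(n);print(n,p)
    cv2.imwrite(f"pics/{n}0.png",im[:,:,::-1])
print(camera_params("wrist"))
E
```

```text
pics
{'t': 0.0, 'q': array([ 9.25471768e-01,  5.28467469e-01,  1.43388272e+00,  4.58637682e-05,
        1.18140963e+00, -1.78528893e-01]), 'qd': array([-0.00026509,  0.00019186,  0.00107083, -0.00124068, -0.00044273,
       -0.0017334 ]), 'tau': array([-1.21848425e-03, -4.42350590e+01, -1.78025776e+01, -1.62045967e-04,
        8.32675636e-03,  2.04986355e-05]), 'tcp_pos': array([0.2807724 , 0.55751922, 0.19943913]), 'tool_rot': array([ 2.31292913e-01,  9.72883556e-01, -9.84450123e-04, -4.53271280e-04]), 'force': array([0.70931637, 0.44934595, 0.07765692]), 'ft_torque': array([-0.0638315 , -0.00386166,  0.00213245]), 'gripper_force': 0.0, 'finger_gap': 0.9993879986997383}
scene {'mtx': array([[413.94211997,   0.        , 257.59732877],
       [  0.        , 413.94211997, 188.31729328],
       [  0.        ,   0.        ,   1.        ]]), 'extrinsics': array([[ 4.86285671e-01,  6.27919416e-01, -6.07654058e-01,
        -1.56827153e-01],
       [-8.73799779e-01,  3.49796900e-01, -3.37810707e-01,
        -3.79195853e-01],
       [ 4.37603787e-04,  6.95240488e-01,  7.18777067e-01,
        
[... 348 characters left out ...]
      [-0.99978573, -0.01860328,  0.00907812, -0.02367885],
       [ 0.00733396,  0.09176793,  0.99575341,  1.30610771],
       [ 0.        ,  0.        ,  0.        ,  1.        ]])}
{'mtx': array([[278.377745  ,   0.        , 260.2252738 ],
       [  0.        , 278.377745  , 192.11875493],
       [  0.        ,   0.        ,   1.        ]]), 'hand_eye': array([[ 9.75978676e-05,  9.50286448e-01,  3.11377035e-01,
         7.98161094e-02],
       [ 9.99999695e-01, -3.34078336e-04,  7.06128752e-04,
         1.23654063e-03],
       [ 7.75048905e-04,  3.11376871e-01, -9.50286190e-01,
        -1.72181448e-01],
       [ 0.00000000e+00,  0.00000000e+00,  0.00000000e+00,
         1.00000000e+00]])}
```

View pics/top0.png

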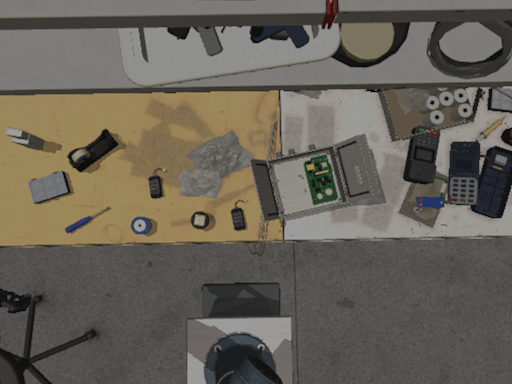

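View pics/scene0.png

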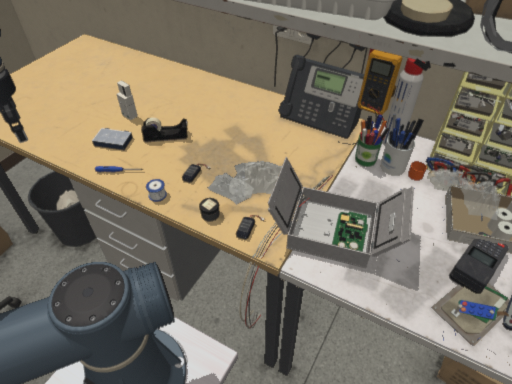

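The top view shows the enclosure at about (312,183), with its leaves standing open left and right. There are two look-alike battery packs, at (155,187) and (238,218). The spool is at (141,226), the pot at (200,220), and the black tape dispenser at (93,150). I'll measure these next and crop in on the packs.

```bash
cat > h.py <<'E'
import numpy as np,cv2
from station import *
from scipy.spatial.transform import Rotation as R
def load(n,k=0):
    z=np.load(f"{n}{k}.npz");return z["im"],z["d"]
def T_of(n,pose=None):
    p=camera_params(n)
    if n!="wrist":return p["mtx"],p["extrinsics"]
    T=np.eye(4);T[:3,:3]=R.from_quat(pose["tool_rot"]).as_matrix();T[:3,3]=pose["tcp_pos"]
    return p["mtx"],T@p["hand_eye"]
def rays(uv,K):
    uv=np.atleast_2d(np.float64(uv));
    return np.c_[(uv[:,0]-K[0,2])/K[0,0],-(uv[:,1]-K[1,2])/K[1,1],-np.ones(len(uv))]
def onplane(uv,K,T,z):
    d=rays(uv,K)@T[:3,:3].T;o=T[:3,3]
    return o+d*((z-o[2])/d[:,2])[:,None]
def cloud(d,K,T):
    v,u=np.mgrid[:d.shape[0],:d.shape[1]]
    P=rays(np.c_[u.ravel(),v.ravel()],K)*d.ravel()[:,None]
    P=P@T[:3,:3].T+T[:3,3];P[d.ravel()==0]=np.nan
    return P.reshape(*d.shape,3)
def proj(P,K,T):
    q=(np.atleast_2d(P)-T[:3,3])@T[:3,:3]
    return np.c_[K[0,2]+K[0,0]*q[:,0]/-q[:,2],K[1,2]-K[1,1]*q[:,1]/-q[:,2]]
E
python3 - <<'E'
from h import *
np.set_printoptions(precision=3,suppress=True)
K,T=T_of("top");im,d=load("top");P=cloud(d,K,T)
for n,uv in dict(far=(155,187),near=(238,218),spool=(141,226),pot=(200,220),tape=(93,150)).items():
    print(n,onplane(uv,K,T,0.02)[0],P[uv[1],uv[0]])
g=cv2.cvtColor(im,cv2.COLOR_RGB2GRAY)
h=P[...,2]
# black packs, spool,pot by height blobs
m=((h>0.008)&(h<.07)&(P[...,0]>.3)&(P[...,0]<.75)&(P[...,1]>0.05)&(P[...,1]<.5)).astype(np.uint8)
n,l,st,c=cv2.connectedComponentsWithStats(m)
for i in range(1,n):
    if st[i,4]>40:
        q=P[l==i];print(st[i],q.mean(0),q.min(0),q.max(0))
# crops
a=cv2.resize(im[165:250,120:270],None,fx=5,fy=5,interpolation=cv2.INTER_CUBIC)
cv2.imwrite("pics/c1.png",a[:,:,::-1])
# enclosure rim
m=((h>0.052)&(h<.068)&(P[...,0]>.3)&(P[...,0]<.8)&(P[...,1]>-.4)&(P[...,1]<.1))
q=P[m];r=cv2.minAreaRect(np.float32(q[:,:2]));print(m.sum(),r,cv2.boxPoints(r))
E
```

```text
far [0.552 0.248 0.02 ] [0.552 0.249 0.015]
near [ 0.451 -0.006  0.02 ] [ 0.451 -0.006  0.017]
spool [0.433 0.291 0.02 ] [0.432 0.284 0.047]
pot [0.447 0.11  0.02 ] [0.447 0.107 0.046]
tape [0.671 0.44  0.02 ] [0.671 0.44  0.021]
[ 68 128  50  44 878] [0.667 0.434 0.037] [0.607 0.366 0.008] [0.732 0.5   0.07 ]
[ 179  137   41   60 1575] [0.602 0.1   0.028] [0.521 0.05  0.008] [0.707 0.176 0.067]
[148 172  14  26 268] [0.556 0.25  0.019] [0.521 0.23  0.009] [0.599 0.271 0.025]
[ 72 208  33  21 139] [0.455 0.466 0.016] [0.43  0.407 0.008] [0.49  0.5   0.023]
[190 211  19  18 268] [0.449 0.11  0.044] [0.423 0.084 0.011] [0.474 0.138 0.052]
[131 216  19  18 268] [0.436 0.289 0.041] [0.411 0.264 0.009] [0.463 0.317 0.049]
669 ((0.5621724724769592, -0.12406653165817261), (0.4390498995780945, 0.22245624661445618), 88.17989349365234) [[ 0.444 -0.34 ]
 [ 0.666 -0.347]
 [ 0.68   0.092]
 [ 0.458  0.099]]
```

View pics/c1.png

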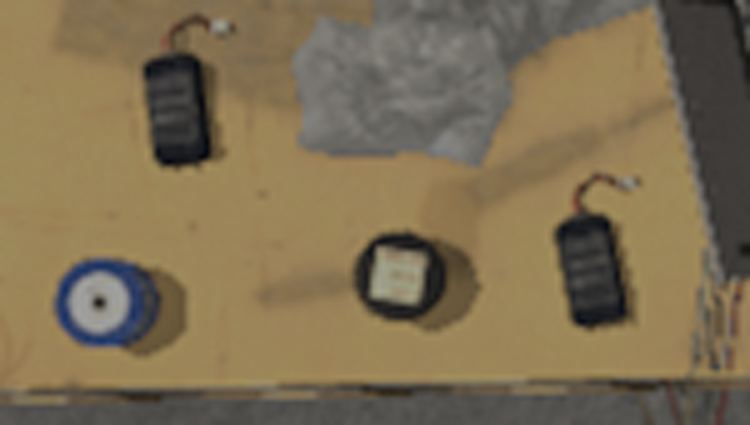

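In the crop, the far pack is at top (155,187), with its block centred near (155,186) and its lead pointing away from the robot. The near pack at (238,218) is the look-alike. The far one is 0.605 m from the base and the near one 0.451 m, so the far one is the target. Its top reads 19–25 mm high, which fits a 19 mm block.

```bash
cat >> h.py <<'E'
def block(im,K,T,c,z=0.019,rad=0.06):
    g=cv2.cvtColor(im,cv2.COLOR_RGB2GRAY)
    v,u=np.mgrid[:im.shape[0],:im.shape[1]]
    W=onplane(np.c_[u.ravel(),v.ravel()],K,T,z).reshape(*g.shape,3)
    m=((g<62)&(np.hypot(W[...,0]-c[0],W[...,1]-c[1])<rad)).astype(np.uint8)
    k=max(3,int(0.012*K[0,0]/np.hypot(*(T[:2,3]-c[:2])+0)if 0 else 3)
    m=cv2.morphologyEx(m,cv2.MORPH_OPEN,np.ones((k,k),np.uint8))
    n,l,st,_=cv2.connectedComponentsWithStats(m);i=1+st[1:,4].argmax()
    q=np.float32(W[l==i][:,:2]);r=cv2.minAreaRect(q);b=cv2.boxPoints(r)
    e=b[1]-b[0];f=b[2]-b[1]
    if np.linalg.norm(f)>np.linalg.norm(e):e=f
    return r[0],r[1],np.degrees(np.arctan2(e[1],e[0]))
def rel(target_xy,yaw_deg=None):
    s=sense();M=R.from_quat(s["tool_rot"]).as_matrix()
    t=np.r_[target_xy,s["tcp_pos"][2]]if len(target_xy)==2 else np.array(target_xy)
    yw=np.degrees(np.arctan2(M[1,0],M[0,0]))
    print("tcp",s["tcp_pos"],"yaw",yw,"units xyz",(M.T@(t-s["tcp_pos"]))/.025,"turn",None if yaw_deg is None else -((yaw_deg-yw+180)%360-180)/6)
E
sed -i 's/^    k=max.*/    k=3/' h.py
python3 - <<'E'
from h import *
np.set_printoptions(precision=3,suppress=True)
K,T=T_of("top");im,d=load("top");print(block(im,K,T,(.552,.248)))
rel((.545,.25,.2),185)
M=R.from_quat(sense()["tool_rot"]).as_matrix();print(M)
E
```

```text
((0.5530394911766052, 0.2470652461051941), (0.06713490933179855, 0.03434666991233826), np.float32(6.2533326))
tcp [0.281 0.558 0.2  ] yaw 153.25599030239238 units xyz [-14.974  -6.231  -0.012] turn -5.290668282934604
[[-0.893  0.45  -0.001]
 [ 0.45   0.893 -0.002]
 [ 0.    -0.002 -1.   ]]
```

```bash
python3 -m handwheel '[[[-1,-0.42,0,0],[-1,-0.42,0,0],[-1,-0.42,0,0],[-1,-0.42,0,0],[-1,-0.42,0,0],[-1,-0.42,0,0],[-1,-0.42,0,0],[-1,-0.42,0,0],[-1,-0.42,0,0],[-1,-0.42,0,0],[-1,-0.42,0,0],[-1,-0.42,0,0],[-1,-0.42,0,0],[-1,-0.42,0,0],[-1,-0.35,0,-0.5],[0,0,0,-1],[0,0,0,-1],[0,0,0,-1],[0,0,0,-1],[0,0,0,-1]]]' 65
python3 - <<'E'
from h import *
np.set_printoptions(precision=4,suppress=True)
s=sense();im,d=snapshot("wrist");K,T=T_of("wrist",s);np.savez("w1.npz",im=im,d=d)
cv2.imwrite("pics/w1.png",im[:,:,::-1])
print(T[:3,3]);print(proj((.553,.247,.019),K,T))
print(block(im,K,T,(.553,.247)))
rel((.553,.247,.004),186.25)
E
```

```text
t: 2.6
tcp_pos: [0.5456, 0.2501, 0.1999]
tool_rot: [-0.056, 0.998, -0.0, -0.001]
force: [-0.7, 0.4, -0.2]
finger_gap: 0.761
gripper_force: 0.0
[0.467  0.2423 0.3722]
[[256.6421 170.8515]]
((0.5529021620750427, 0.2517637014389038), (0.06581452488899231, 0.03200090676546097), np.float32(5.6757956))
tcp [0.5456 0.2502 0.1999] yaw -173.42721533953247 units xyz [-0.2893 -0.1583  7.8348] turn 0.053797443411250846
```

View pics/w1.png

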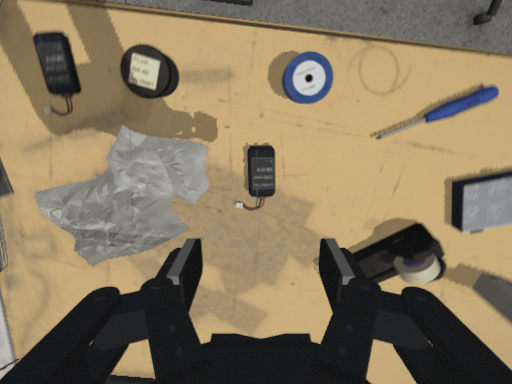

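The wrist view shows the target pack at (261,171), its lead pointing to the shelf side. The flux pot is at (150,72), the spool at (307,77), and nothing is near the fingers' path. Top and wrist agree to within 4 mm.

```bash
python3 -m handwheel '[[[-0.45,-0.03,0,0],[0,0,1,0],[0,0,1,0],[0,0,1,0],[0,0,1,0],[0,0,1,0],[0,0,1,0],[0,0,1,0],[0,0,0.5,0],[0,0,0.25,0],[0,0,0,0]]]' 65
python3 -m handwheel '[[[0,0,0,0],[0,0,0,0],[0,0,0,0],[0,0,0,0],[0,0,0,0],[0,0,0,0]]]' 20 40
python3 -m handwheel '[[[0,0,-0.5,0],[0,0,-1,0],[0,0,-1,0],[0,0,-1,0],[0,0,-1,0],[0,0,-1,0],[0,0,-1,0],[0,0,-1,0],[0,0,-1,0],[0,0,-1,0]]]'
python3 - <<'E'
from h import *
np.set_printoptions(precision=4,suppress=True)
s=sense();im,d=snapshot("wrist");cv2.imwrite("pics/w2.png",im[:,:,::-1])
rel((.56,-.08,.30),98)
E
```

```text
t: 4.03
tcp_pos: [0.5577, 0.2508, 0.0067]
tool_rot: [-0.054, 0.999, 0.0, 0.0]
force: [1.0, -0.6, -0.4]
finger_gap: 0.762
gripper_force: 0.0
t: 4.78
tcp_pos: [0.5573, 0.2508, 0.0067]
tool_rot: [-0.055, 0.999, 0.0, 0.0]
force: [1.1, 0.3, -0.6]
finger_gap: 0.232
gripper_force: 0.0
t: 6.02
tcp_pos: [0.557, 0.2507, 0.2459]
tool_rot: [-0.055, 0.999, 0.0, 0.0]
force: [0.5, -0.2, 0.6]
finger_gap: 0.236
gripper_force: 0.0
tcp [0.5593 0.2514 0.2497] yaw -173.73637366390247 units xyz [  1.4015 -13.1764  -2.0354] turn 14.710604389349593
```

View pics/w2.png

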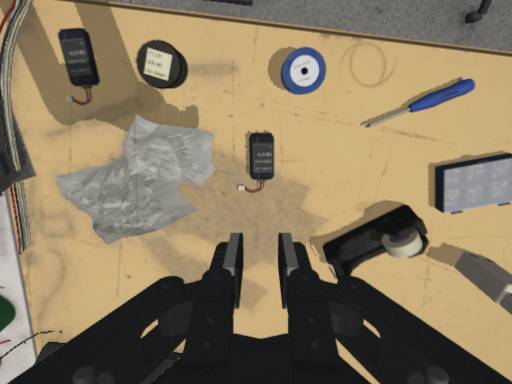

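The grasp missed. The pack still lies at (262,156) and the fingers are shut on nothing. I'll re-measure to see whether the error was in xy or in height.

Run:
```python
from h import *
np.set_printoptions(precision=4,suppress=True)
s=sense();im,d=snapshot("wrist");K,T=T_of("wrist",s)
print(block(im,K,T,(.553,.249)))
P=cloud(d,K,T)
for n in("wrist","top"):
    if n=="top":
        im,d=snapshot("top");K,T=T_of("top");P=cloud(d,K,T)
    h=P[...,2];m=(h>.012)&(h<.03)&(np.hypot(P[...,0]-.553,P[...,1]-.249)<.05)
    q=P[m];print(n,len(q),np.median(q,0),np.percentile(q,5,axis=0),np.percentile(q,95,axis=0),cv2.minAreaRect(np.float32(q[:,:2])))
    m=(np.abs(P[...,0]-.553)<.06)&(np.abs(P[...,1]-.33)<.02);print("table z",np.nanmedian(h[m]))
rel((.554,.2495,0),186)
```

```text
((0.5545073747634888, 0.25233393907546997), (0.0648956298828125, 0.033249396830797195), np.float32(7.0415583))
wrist 1081 [0.5542 0.2533 0.0178] [0.5262 0.2369 0.0144] [0.585  0.2695 0.0194] ((0.5570507049560547, 0.2532860338687897), (0.06934390217065811, 0.03545518219470978), 7.078531265258789)
table z -0.0010617758145469725
top 254 [0.5549 0.2505 0.0188] [0.5266 0.2339 0.0136] [0.5859 0.2664 0.0232] ((0.5606704354286194, 0.2517448961734772), (0.07881733775138855, 0.03594597056508064), 6.99457311630249)
table z 0.0005554388923023623
tcp [0.5581 0.251  0.2461] yaw -173.73773964434278 units xyz [ 0.2084 -0.0475  9.845 ] turn 0.043710059276198386
```

The xy was right, at (0.554, 0.2515). The fault is height: when part open, the pads sit farther back than the TCP. I'll go lower with a smaller pre-opening and watch the force.

```bash
python3 -m handwheel '[[[0,0.02,1,0],[0,0,1,0],[0,0,1,0],[0,0,1,0],[0,0,1,0],[0,0,1,0],[0,0,1,0],[0,0,1,0],[0,0,1,0],[0,0,0.5,0],[0,0,0.2,0],[0,0,0.1,0],[0,0,0,0]]]' 50 40
python3 -m handwheel '[[[0,0,0.1,0],[0,0,0,0]]]'
python3 - <<'E'
from station import *
print(sense()["tcp_pos"],sense()["force"])
E
```

```text
t: 7.8
tcp_pos: [0.5577, 0.2514, -0.0003]
tool_rot: [-0.055, 0.999, 0.0, 0.001]
force: [-0.1, 0.1, -0.2]
finger_gap: 0.586
gripper_force: 0.0
t: 8.05
tcp_pos: [0.5573, 0.2513, -0.0031]
tool_rot: [-0.055, 0.999, 0.0, 0.0]
force: [-0.6, 0.8, 0.1]
finger_gap: 0.585
gripper_force: 0.0
[ 0.55732441  0.25128803 -0.00309066] [-0.57917459  0.81190885  0.07341506]
```

```bash
python3 -m handwheel '[[[0,0,0,0],[0,0,0,0],[0,0,0,0],[0,0,0,0],[0,0,0,0]]]' 20 40
```

```text
t: 8.68
tcp_pos: [0.5572, 0.2513, -0.0034]
tool_rot: [-0.055, 0.999, -0.0, -0.0]
force: [0.0, -0.7, -0.3]
finger_gap: 0.237
gripper_force: 0.0
```

Run:
```python
from h import *
np.set_printoptions(precision=4,suppress=True)
s=sense();im,d=snapshot("wrist");K,T=T_of("wrist",s)
im2,d2=snapshot("scene");K2,T2=T_of("scene");u,v=proj((.555,.25,.02),K2,T2)[0].astype(int);print(u,v)
a=cv2.resize(im[:,100:420],(460,552));b=cv2.resize(im2[v-60:v+50,u-30:u+30],(301,552))
cv2.imwrite("pics/w3.png",np.hstack([a,b])[:,:,::-1])
P=cloud(d,K,T);print("wrist tip",proj(s["tcp_pos"],K,T))
```

```text
191 170
wrist tip [[258.9209 224.1929]]
```

View pics/w3.png

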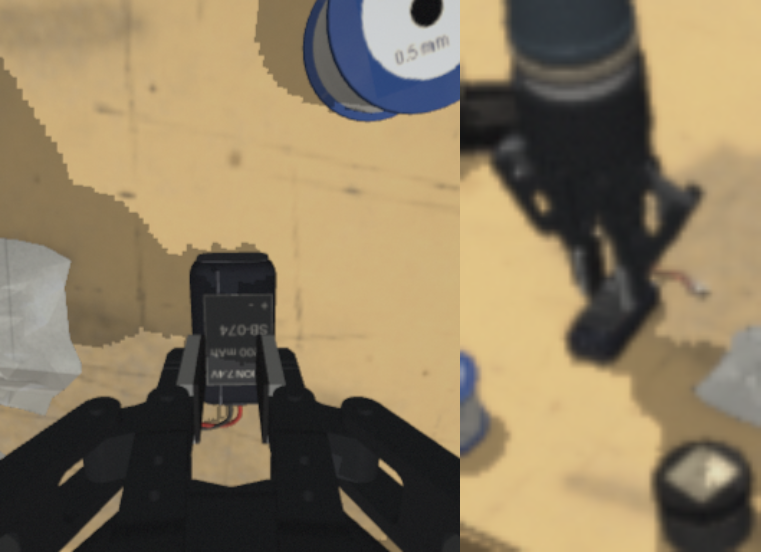

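The crop shows the fingers at the pack's lead half, with pad tips near (185,335) and (270,335). They seem to be above the pack or closed over its top. I'll measure the tips by depth.

Run:
```python
from h import *
np.set_printoptions(precision=4,suppress=True,linewidth=150)
s=sense();im,d=snapshot("wrist");K,T=T_of("wrist",s);P=cloud(d,K,T)
print(s["tcp_pos"])
M=R.from_quat(s["tool_rot"]).as_matrix();L=(P-s["tcp_pos"])@M
for r in range(222,300,6):
    print(r,[np.round(L[r,c]*1000).tolist() for c in(226,230,234,259,282,287,292)])
```

```text
[ 0.5572  0.2513 -0.0033]
222 [[2.0, -22.0, -2.0], [3.0, -19.0, -3.0], [10.0, -15.0, -19.0], [11.0, 0.0, -21.0], [12.0, 14.0, -22.0], [11.0, 17.0, -21.0], [2.0, 22.0, -2.0]]
228 [[-2.0, -22.0, -2.0], [-2.0, -19.0, -2.0], [6.0, -15.0, -18.0], [7.0, 0.0, -21.0], [7.0, 14.0, -22.0], [7.0, 17.0, -21.0], [-2.0, 22.0, -2.0]]
234 [[-6.0, -22.0, -2.0], [-6.0, -20.0, -2.0], [10.0, -13.0, -35.0], [3.0, 0.0, -21.0], [11.0, 13.0, -36.0], [11.0, 15.0, -36.0], [-6.0, 22.0, -3.0]]
240 [[-11.0, -22.0, -2.0], [10.0, -15.0, -42.0], [10.0, -13.0, -42.0], [-1.0, 0.0, -21.0], [10.0, 12.0, -41.0], [10.0, 15.0, -42.0], [10.0, 18.0, -42.0]]
246 [[6.0, -17.0, -41.0], [11.0, -14.0, -49.0], [11.0, -12.0, -49.0], [-5.0, 0.0, -22.0], [10.0, 12.0, -48.0], [10.0, 14.0, -49.0], [10.0, 17.0, -47.0]]
252 [[10.0, -16.0, -53.0], [10.0, -14.0, -54.0], [10.0, -12.0, -53.0], [-9.0, 0.0, -21.0], [10.0, 11.0, -54.0], [10.0, 14.0, -54.0], [10.0, 16.0, -54.0]]
258 [[11.0, -15.0, -60.0], [10.0, -13.0, -59.0], [9.0, -11.0, -58.0], [-13.0, 0.0, -22.0], [10.0, 11.0, -59.0], [10.0, 13.0, -60.0], [10.0, 16.0, -60.0]]
264 [[11.0, -1
[... 196 characters left out ...]
1.0, -67.0], [-21.0, 0.0, -22.0], [5.0, 11.0, -61.0], [9.0, 13.0, -67.0], [9.0, 15.0, -67.0]]
276 [[11.0, -13.0, -75.0], [11.0, -11.0, -75.0], [6.0, -11.0, -68.0], [-26.0, 0.0, -21.0], [2.0, 11.0, -61.0], [6.0, 13.0, -67.0], [11.0, 14.0, -74.0]]
282 [[11.0, -13.0, -79.0], [nan, nan, nan], [4.0, -11.0, -68.0], [-36.0, 0.0, -14.0], [-1.0, 11.0, -62.0], [3.0, 13.0, -68.0], [12.0, 13.0, -79.0]]
288 [[11.0, -12.0, -82.0], [11.0, -11.0, -82.0], [1.0, -11.0, -69.0], [-42.0, 0.0, -12.0], [-4.0, 11.0, -63.0], [1.0, 13.0, -69.0], [10.0, 13.0, -81.0]]
294 [[11.0, -12.0, -85.0], [11.0, -10.0, -85.0], [-1.0, -11.0, -71.0], [-51.0, 0.0, -7.0], [-6.0, 11.0, -64.0], [-1.0, 13.0, -70.0], [11.0, 13.0, -86.0]]
```

By depth, the finger ends are about 33 mm behind the reported TCP at this opening, roughly 12 mm above the pack's top. That explains the empty closing. I'll open here, descend in small steps and watch the force.

```bash
python3 -m handwheel '[[[0,0,0,0],[0,0,0,0],[0,0,0,0],[0,0,0.3,0],[0,0,0.2,0],[0,0,0,0]]]' 52 40
python3 - <<'E'
from h import *
np.set_printoptions(precision=4,suppress=True,linewidth=150)
s=sense();im,d=snapshot("wrist");K,T=T_of("wrist",s);P=cloud(d,K,T)
print(s["tcp_pos"],s["force"])
M=R.from_quat(s["tool_rot"]).as_matrix();L=(P-s["tcp_pos"])@M
# pads: points |y| 24..40, x in 7..12
m=(np.abs(L[...,0]-10)<3)&(np.abs(L[...,1])<45)&(np.abs(L[...,1])>8)&(L[...,2]<-15)&(P[...,2]>.021)
for sgn in(-1,1):
    q=L[m&(L[...,1]*sgn>0)];i=q[:,2].argsort()[-8:];print(q[i]*1000)
cv2.imwrite("pics/w4.png",cv2.resize(im[150:330,160:360],(800,600))[:,:,::-1])
E
```

```text
t: 9.57
tcp_pos: [0.5566, 0.2511, -0.0167]
tool_rot: [-0.055, 0.999, -0.0, -0.001]
force: [0.4, 0.0, -0.4]
finger_gap: 0.61
gripper_force: 0.0
[ 0.5566  0.2511 -0.0167] [ 0.433   0.0174 -0.4003]
[]
[]
```

```bash
python3 -m handwheel '[[[0,0,0.2,0],[0,0,0,0]]]'; python3 -m handwheel '[[[0,0,0.2,0],[0,0,0,0]]]'
python3 - <<'E'
from h import *
np.set_printoptions(precision=4,suppress=True,linewidth=150)
s=sense();im,d=snapshot("wrist");K,T=T_of("wrist",s);P=cloud(d,K,T)
print(s["tcp_pos"],s["force"])
M=R.from_quat(s["tool_rot"]).as_matrix();L=(P-s["tcp_pos"])@M*1000
m=(np.abs(L[...,0]-10)<4)&(np.abs(L[...,1])<50)&(np.abs(L[...,1])>20)&(L[...,2]<-15)
for sgn in(-1,1):
    q=L[m&(L[...,1]*sgn>0)];i=q[:,2].argsort()[-6:];print(len(q),q[i])
E
```

```text
t: 9.88
tcp_pos: [0.5569, 0.2512, -0.0212]
tool_rot: [-0.055, 0.999, -0.0, -0.0]
force: [-0.2, 0.5, 0.2]
finger_gap: 0.606
gripper_force: 0.0
t: 10.12
tcp_pos: [0.5568, 0.2512, -0.0263]
tool_rot: [-0.055, 0.999, -0.0, -0.0]
force: [0.4, 0.1, 0.4]
finger_gap: 0.609
gripper_force: 0.0
[ 0.5568  0.2512 -0.0263] [0.3833 0.091  0.3775]
4234 [[ 13.5177 -25.9368 -23.6406]
 [  6.4552 -30.4276 -23.5999]
 [ 10.9064 -46.5343 -23.5007]
 [  7.6951 -28.0246 -23.4837]
 [  6.3662 -38.1262 -23.4249]
 [ 13.4069 -44.0073 -23.407 ]]
3507 [[ 13.4975  29.2232 -23.5433]
 [ 10.9384  23.5324 -23.5054]
 [ 13.4833  44.3329 -23.4969]
 [  7.0848  42.5167 -23.4946]
 [ 13.4819  49.5622 -23.4889]
 [ 10.1775  31.7974 -23.2343]]
```

```bash
python3 -m handwheel '[[[0,0,0.1,0],[0,0,0,0],[0,0,0,0],[0,0,0,0],[0,0,0,0]]]' 20 40
```

```text
t: 10.8
tcp_pos: [0.5575, 0.2514, -0.028]
tool_rot: [-0.055, 0.999, 0.0, 0.0]
force: [-0.5, -0.5, 5.9]
finger_gap: 0.405
gripper_force: 40.4
```

The pack is gripped: gap 34.6 mm, 40 N. The fingertips touch the table at a reported z of about -0.028, so I'll use that offset from here on. Next I'll lift and measure the enclosure from the first top image.

```bash
python3 -m handwheel '[[[0,0,-0.4,0],[0,0,-1,0],[0,0,-1,0],[0,0,-1,0],[0,0,-1,0],[0,0,-1,0],[0,0,-1,0],[0,0,-1,0],[0,0,-1,0],[0,0,-1,0]]]'
python3 - <<'E'
from h import *
np.set_printoptions(precision=4,suppress=True,linewidth=150)
for n in("top","scene"):
    K,T=T_of(n);im,d=load(n);P=cloud(d,K,T)
    h=P[...,2]
    box=(P[...,0]>.42)&(P[...,0]<.72)&(P[...,1]>-.38)&(P[...,1]<.05)
    # walls
    if n=="top":
        F=[];B=[]
        for u in range(275,345):
            c=np.where((h[:,u]>.05)&(h[:,u]<.072)&box[:,u])[0]
            if len(c)>1:F.append((u,c.max()+.5));B.append((u,c.min()-.5))
        for E in(F,B):
            W=onplane(E,K,T,.06)
            # robust line
            l=cv2.fitLine(np.float32(W[:,:2]),cv2.DIST_HUBER,0,.001,.001).ravel();r=(W[:,0]-l[2])*l[1]-(W[:,1]-l[3])*l[0]
            print("wall",l,len(W),"inl",(abs(r)<.003).sum(),"yaw",np.degrees(np.arctan(-l[0]/l[1])),"x at y=-.13:",l[2]+(-.13-l[3])*l[0]/l[1])
            if n=="top":print(np.round(W[::5,:2],3).tolist())
    # leaves: points higher than rim
    for s,name in((1,"reb"),(-1,"fl")):
        m=box&(h>.075)&(h<.155)&((P[...,1]+.135)*s>.06)
        q=P[m]
        for it in range(6):
            c=q.mean(0);nrm=np.linalg.svd(q-c,full_matrices=False)[2][2];r=abs((q-c)@nrm)
            if it<5:q=q[r<max(.003,1.5*r.std())]
        if nrm[1]*s>0:nrm=-nrm
        # intersection with z=.06
        print(n,name,m.sum(),len(q),"n",nrm,"c",c,"yline at x=.56:",c[1]-((.56-c[0])*nrm[0]+(.06-c[2])*nrm[2])/nrm[1],"yaw",np.degrees(np.arctan2(nrm[0],-nrm[1]*1))*1,"theta",np.arctan2(np.hypot(*nrm[:2]),-nrm[2]), "hi",q.max(0),q.min(0))
E
```

```text
t: 12.05
tcp_pos: [0.5565, 0.251, 0.2071]
tool_rot: [-0.055, 0.999, -0.0, -0.001]
force: [-0.6, 0.7, -0.7]
finger_gap: 0.405
gripper_force: 40.2
wall [ 0.2042 -0.9789  0.4646 -0.2017] 70 inl 68 yaw 11.782311 x at y=-.13: 0.44963583
[[0.476, -0.118], [0.449, -0.132], [0.452, -0.147], [0.455, -0.162], [0.46, -0.177], [0.463, -0.192], [0.466, -0.207], [0.468, -0.222], [0.471, -0.237], [0.474, -0.252], [0.479, -0.267], [0.482, -0.282], [0.485, -0.297], [0.488, -0.312]]
wall [ 0.2045 -0.9789  0.6492 -0.2076] 70 inl 60 yaw 11.799368 x at y=-.13: 0.6330424
[[0.63, -0.121], [0.636, -0.137], [0.639, -0.152], [0.641, -0.167], [0.644, -0.182], [0.647, -0.197], [0.65, -0.213], [0.653, -0.228], [0.658, -0.243], [0.661, -0.258], [0.664, -0.274], [0.667, -0.289], [0.673, -0.304], [0.623, -0.318]]
top reb 257 253 n [ 0.1843 -0.8629  0.4706] c [ 0.5689 -0.0644  0.1353] yline at x=.56: -0.10737255878642779 yaw 12.058904219925 theta 2.060718797735523 hi [ 0.6203 -0.0443  0.1548] [ 0.4739 -0.075   0.0948]
top fl 1573 1063 n [-0.1578  0.781   0.6042] c [ 0.5935 -0.3484  0.1093] yline at x=.56: -0.3171081011590646 yaw -168.576768474128 theta 2.2196050644536376 hi [ 0.6781 -0.3064  0.1535] [ 0.496 -0.38   0.075]
scene reb 354 352 n [ 0.18   -0.8683  0.4622] c [ 0.5595 -0.0648  0.135 ] yline at x=.56: -0.1045963788334813 yaw 11.714402403054208 theta 2.051288477565993 hi [ 0.6193 -0.0458  0.155 ] [ 0.4638 -0.075   0.0879]
scene fl 1458 1042 n [-0.1683  0.7991  0.5771] c [ 0.5811 -0.3486  0.106 ] yline at x=.56: -0.3198188870521173 yaw -168.1036726595842 theta 2.1860012769099813 hi [ 0.6772 -0.3096  0.1477] [ 0.4928 -0.3797  0.0751]
```

Enclosure: yaw 11.8°, centre (0.5585, -0.2126). The walls measure 179.6 mm apart (180 given) and the hinges 208 mm (210 given). Leaf angles are about 2.05 and 2.2 rad. The bay centre is therefore at (0.549, -0.167). I'll carry the pack there.

```bash
python3 -m handwheel '[[[0.13,-0.98,0,0],[0.13,-0.98,0,0],[0.13,-0.98,0,0],[0.13,-0.98,0,0],[0.13,-0.98,0,0],[0.13,-0.98,0,0],[0.13,-0.98,0,0],[0.13,-0.98,0,0],[0.13,-0.98,0,0],[0.13,-0.98,0,0],[0.13,-0.98,0,0],[0.13,-0.98,0,0],[0.13,-0.98,0,0],[0.13,-0.98,0,0],[0.13,-0.98,0,0],[0.13,-0.98,0,0],[0.06,-0.92,0,0]]]'
python3 -m handwheel '[[[0,0,0,1],[0,0,0,1],[0,0,0,1],[0,0,0,1],[0,0,0,1],[0,0,0,1],[0,0,0,1],[0,0,0,1],[0,0,0,1],[0,0,0,1],[0,0,0,1],[0,0,0,1],[0,0,0,1],[0,0,0,1],[0,0,0,0.1],[0,0,0,0]]]'
cat >> h.py <<'E'
C=np.array([.5585,-.2126,0]);YAW=11.8
def own(P):return (np.asarray(P)-C)@R.from_euler("z",YAW,degrees=True).as_matrix()
def world(p):return C+R.from_euler("z",YAW,degrees=True).apply(p)
E
python3 - <<'E'
from h import *
np.set_printoptions(precision=4,suppress=True,linewidth=150)
s=sense();im,d=snapshot("wrist");K,T=T_of("wrist",s);P=cloud(d,K,T);O=own(P);np.savez("w5.npz",im=im,d=d)
print("own tcp",own(s["tcp_pos"]))
a=im.copy()
for pts,c in(([[x,y,.06] for x in(-.09,.09) for y in(-.105,.105)],(255,0,0)),([[x,y,.022] for x in(-.025,.025) for y in(.007,.087)],(0,255,255))):
    for u in proj(world(np.array(pts)),K,T).astype(int):cv2.circle(a,tuple(map(int,u)),3,c,-1)
cv2.imwrite("pics/w5.png",a[:,:,::-1])
for y in(.03,.02,.01,.005,0,-.005,-.01,-.02):
    m=(abs(O[...,1]-y)<.002)&(abs(O[...,0])<.03);print(y,m.sum(),np.nanpercentile(O[m][:,2],[10,50,90]) if m.sum() else 0)
rel(world([0,.047,.1])[:2],101.8)
E
```

```text
t: 14.18
tcp_pos: [0.5487, -0.1678, 0.2064]
tool_rot: [-0.055, 0.999, 0.0, -0.0]
force: [-0.0, -0.2, -2.0]
finger_gap: 0.403
gripper_force: 40.2
t: 16.18
tcp_pos: [0.5492, -0.1671, 0.2065]
tool_rot: [0.631, 0.776, -0.0, -0.0]
force: [0.1, -0.4, -0.8]
finger_gap: 0.401
gripper_force: 40.2
own tcp [0.0002 0.0464 0.2065]
0.03 506 [0.0127 0.2523 0.2532]
0.02 330 [0.0124 0.251  0.2523]
0.01 32 [0.2431 0.2438 0.2444]
0.005 36 [0.2424 0.2431 0.2437]
0 64 [0.2357 0.2397 0.2416]
-0.005 136 [0.2356 0.2366 0.2381]
-0.01 6 [0.236  0.2361 0.2362]
-0.02 0 0
tcp [ 0.5492 -0.1671  0.2066] yaw 101.71824834795933 units xyz [ 0.0238 -0.0068  0.    ] turn -0.0136252753401133
```

View pics/w5.png

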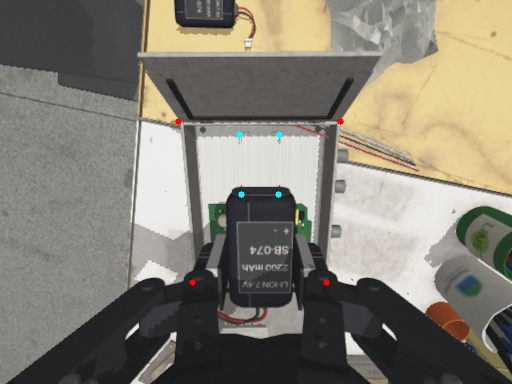

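The wrist view over the enclosure shows my computed hinge-rim corners (red, (179,121) and (340,121)) falling on the actual rim corners. The bay is empty floor between (240,135) and (280,195), and the pack is held with its lead towards the board. Next I'll measure the pack in hand and the board's edge.

Run:
```python
from h import *
np.set_printoptions(precision=4,suppress=True,linewidth=150)
s=sense();im,d=load("w",5);K,T=T_of("wrist",s);O=own(cloud(d,K,T))
m=(O[...,2]>.240)&(O[...,2]<.262)&(abs(O[...,0])<.021)&(O[...,1]>.015)
q=O[m];print(len(q),np.percentile(q,[1,50,99],axis=0))
m=(O[...,2]>.249)&(O[...,2]<.262)&(abs(O[...,0])<.03)&(O[...,1]>.07);q=O[m];print(np.percentile(q,[2,98],axis=0) if len(q) else 0)
im,d=load("top");K,T=T_of("top");O=own(cloud(d,K,T))
for y in np.arange(.1,-.04,-.008):
    m=(abs(O[...,1]-y)<.003)&(abs(O[...,0])<.022);print(round(y,3),m.sum(),np.percentile(O[m][:,2],[10,50,90]))
```

```text
8255 [[-0.0189  0.0181  0.2422]
 [ 0.0009  0.0571  0.2524]
 [ 0.019   0.0837  0.2599]]
[[-0.0149  0.0702  0.2492]
 [ 0.0173  0.0836  0.2535]]
0.1 14 [0.0588 0.062  0.0642]
0.092 27 [0.0115 0.0153 0.0177]
0.084 25 [0.0127 0.0148 0.0192]
0.076 28 [0.012  0.0144 0.0169]
0.068 27 [0.0109 0.0139 0.0158]
0.06 26 [0.0113 0.0143 0.0176]
0.052 26 [0.0099 0.0139 0.0174]
0.044 28 [0.011  0.0153 0.0178]
0.036 27 [0.0113 0.0143 0.019 ]
0.028 26 [0.011  0.0143 0.0185]
0.02 22 [0.0131 0.0149 0.018 ]
0.012 29 [0.0117 0.0146 0.0197]
0.004 29 [0.0106 0.0161 0.0226]
-0.004 28 [0.0116 0.0142 0.0171]
-0.012 29 [0.0142 0.0187 0.0212]
-0.02 30 [0.0154 0.0204 0.0242]
-0.028 28 [0.0171 0.0208 0.0223]
-0.036 29 [0.0151 0.0191 0.0216]
```

```bash
python3 -m handwheel '[[[-0.16,0,0.5,0],[0,0,1,0],[0,0,1,0],[0,0,1,0],[0,0,1,0],[0,0,1,0],[0,0,1,0],[0,0,0.8,0],[0,0,0.5,0],[0,0,0.4,0],[0,0,0.3,0],[0,0,0,0]]]'
python3 -m handwheel '[[[0,0,0.1,0],[0,0,0,0]]]'
python3 -m handwheel '[[[0,0,0.08,0],[0,0,0,0]]]'
```

```text
t: 17.73
tcp_pos: [0.55, -0.171, -0.0061]
tool_rot: [0.632, 0.775, -0.0, -0.0]
force: [-0.0, -0.5, -1.5]
finger_gap: 0.405
gripper_force: 40.2
t: 17.98
tcp_pos: [0.5503, -0.1711, -0.008]
tool_rot: [0.632, 0.775, 0.0, 0.0]
force: [-0.4, -0.5, -1.0]
finger_gap: 0.406
gripper_force: 40.2
t: 18.23
tcp_pos: [0.55, -0.171, -0.0103]
tool_rot: [0.632, 0.775, -0.0, -0.0]
force: [-0.7, 0.4, -0.5]
finger_gap: 0.401
gripper_force: 40.2
```

```bash
python3 -m handwheel '[[[0,0,0.08,0],[0,0,0.06,0],[0,0,0,0]]]'
python3 -m handwheel '[[[0,0,0,0],[0,0,0,0],[0,0,0,0]]]' 56
python3 -m handwheel '[[[0,0,-1,0],[0,0,-1,0],[0,0,-1,0],[0,0,-1,0],[0,0,-1,0],[0,0,-1,0],[0,0,-1,0],[0,0,-1,0]]]'
python3 - <<'E'
from h import *
np.set_printoptions(precision=4,suppress=True,linewidth=150)
s=sense();im,d=snapshot("wrist");K,T=T_of("wrist",s);O=own(cloud(d,K,T));np.savez("w6.npz",im=im,d=d)
m=(O[...,2]>.025)&(O[...,2]<.042)&(abs(O[...,0])<.03)&(O[...,1]>.01)&(O[...,1]<.095)
q=O[m];print(len(q),np.percentile(q,[1,50,99],axis=0),cv2.minAreaRect(np.float32(q[:,:2])))
cv2.imwrite("pics/w6.png",im[:,:,::-1]);print(own(s["tcp_pos"]))
im,d=snapshot("top");np.savez("top2.npz",im=im,d=d)
E
```

```text
t: 18.6
tcp_pos: [0.55, -0.171, -0.0139]
tool_rot: [0.632, 0.775, -0.0, -0.0]
force: [0.1, 1.0, -0.9]
finger_gap: 0.407
gripper_force: 40.2
t: 18.98
tcp_pos: [0.5501, -0.1711, -0.0138]
tool_rot: [0.632, 0.775, 0.0, 0.0]
force: [-0.9, 0.2, 0.1]
finger_gap: 0.657
gripper_force: 0.0
t: 19.98
tcp_pos: [0.5498, -0.1709, 0.187]
tool_rot: [0.632, 0.775, -0.0, -0.0]
force: [0.1, -0.5, -0.1]
finger_gap: 0.651
gripper_force: 0.0
1581 [[-0.0162  0.012   0.026 ]
 [ 0.0016  0.0479  0.0319]
 [ 0.0187  0.0792  0.0338]] ((0.00112968310713768, 0.04483959451317787), (0.0352451354265213, 0.0697157233953476), 0.8567407727241516)
[0.     0.0426 0.187 ]
```

View pics/w6.png

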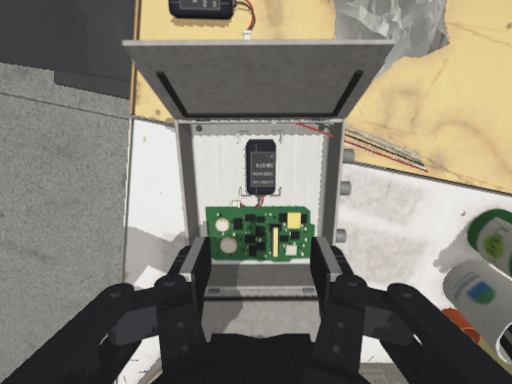

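The pack lies in its bay at (262,167): own centre (0.001, 0.047), top at 0.033, so it sits flat. Next I'll shut the fingers, pass over the left leaf and come down outside it.

```bash
python3 -m handwheel '[[[1,0,0,0],[1,0,0,0],[1,0,0,0],[1,0,0,0],[1,0,0,0],[1,0,0,0],[0.4,0,0,0],[0,0,1,0],[0,0,1,0],[0,0,1,0],[0,0,0,0]]]' 0 20
python3 -m handwheel '[[[-0.6,0,0,0],[-0.6,0,0,0],[-0.6,0,0,0],[-0.6,0,0,0],[-0.6,0,0,0],[-0.6,0,0,0]]]'
python3 -m handwheel '[[[-0.6,0,0,0],[-0.6,0,0,0],[-0.6,0,0,0],[0,0,0,0]]]'
python3 - <<'E'
from h import *
np.set_printoptions(precision=4,suppress=True,linewidth=150)
s=sense();print(own(s["tcp_pos"]),s["force"])
im,d=snapshot("scene");a=im[140:300,230:430]
cv2.imwrite("pics/s7.png",cv2.resize(a,(750,600))[:,:,::-1])
E
```

```text
t: 21.45
tcp_pos: [0.5157, -0.0136, 0.1093]
tool_rot: [0.632, 0.775, -0.001, -0.002]
force: [-0.3, -0.2, -0.4]
finger_gap: 0.004
gripper_force: 0.0
t: 22.2
tcp_pos: [0.5382, -0.103, 0.1163]
tool_rot: [0.632, 0.775, 0.002, 0.003]
force: [0.4, 3.1, 4.0]
finger_gap: 0.001
gripper_force: 2.2
t: 22.7
tcp_pos: [0.5452, -0.1488, 0.1106]
tool_rot: [0.632, 0.775, -0.001, 0.0]
force: [-0.6, 0.1, -1.1]
finger_gap: 0.001
gripper_force: 0.0
[0.     0.0652 0.1106] [-0.6378  0.0841 -1.1307]
```

View pics/s7.png

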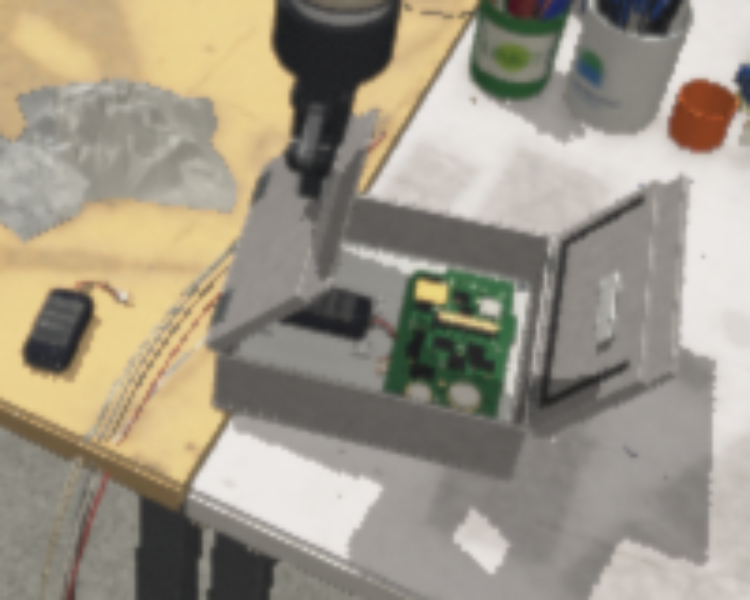

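The scene crop shows the left leaf pushed past vertical, with the finger on its outer face at (310,180). The pack is in the bay and the right leaf is still open. Now I'll follow the arc down.

```bash
python3 -m handwheel '[[[-0.33,0,0.31,0],[-0.33,0,0.31,0],[-0.21,0,0.3,0],[-0.21,0,0.3,0],[0,0,0,0]]]'
python3 -m handwheel '[[[-0.16,0,0.32,0],[-0.16,0,0.32,0],[-0.08,0,0.28,0],[0,0,0,0]]]'
python3 -m handwheel '[[[-0.08,0,0.2,0],[0,0,0,0]]]'
python3 - <<'E'
from h import *
np.set_printoptions(precision=4,suppress=True,linewidth=150)
s=sense();print(own(s["tcp_pos"]),s["force"])
im,d=snapshot("wrist");K,T=T_of("wrist",s);O=own(cloud(d,K,T))
for y in(.09,.08,.07,.06,.05):
    m=(abs(O[...,1]-y)<.003)&(abs(abs(O[...,0])-.06)<.02);print(y,m.sum(),np.median(O[m][:,2]) if m.sum() else 0)
E
```

```text
t: 23.38
tcp_pos: [0.5497, -0.173, 0.0795]
tool_rot: [0.632, 0.775, -0.0, -0.001]
force: [0.2, 0.4, 0.3]
finger_gap: 0.003
gripper_force: 0.0
t: 23.88
tcp_pos: [0.5521, -0.1826, 0.0567]
tool_rot: [0.632, 0.775, 0.0, -0.001]
force: [-0.4, 0.1, 0.3]
finger_gap: -0.001
gripper_force: 0.0
t: 24.12
tcp_pos: [0.5527, -0.1844, 0.0522]
tool_rot: [0.632, 0.775, -0.0, -0.0]
force: [-0.8, 0.6, 0.9]
finger_gap: 0.002
gripper_force: 0.0
[0.0001 0.0287 0.0522] [-0.7725  0.5685  0.884 ]
0.09 1658 0.07322869354303162
0.08 1627 0.07411782029509181
0.07 1574 0.07535687767630557
0.06 1516 0.07663463604106788
0.05 1451 0.07791191884878396
```

```bash
python3 -m handwheel '[[[-0.1,0,0.16,0],[0,0,0.16,0],[0,0,0,0]]]'
python3 -m handwheel '[[[0,0,0.1,0],[0,0,0.08,0],[0,0,0,0]]]'
python3 -m handwheel '[[[0,0,0.06,0],[0,0,0,0]]]'
cat > leaf.py <<'E'
from h import *
import sys
np.set_printoptions(precision=4,suppress=True,linewidth=150)
s=sense();print(own(s["tcp_pos"]),s["force"])
sg=float(sys.argv[1]);im,d=snapshot("wrist");K,T=T_of("wrist",s);O=own(cloud(d,K,T))
m=(O[...,1]*sg>.025)&(O[...,1]*sg<.095)&(abs(abs(O[...,0])-.06)<.02)&(O[...,2]<.11)&(O[...,2]>.05)
q=O[m];p=np.polyfit(q[:,1]*sg,q[:,2],1);print(len(q),"theta",-np.arctan(p[0]),"z at .06",np.polyval(p,.06))
E
python3 leaf.py 1
```

```text
t: 24.55
tcp_pos: [0.5535, -0.1875, 0.0444]
tool_rot: [0.632, 0.775, -0.0, 0.0]
force: [-0.0, 0.6, -0.0]
finger_gap: -0.001
gripper_force: 0.0
t: 24.92
tcp_pos: [0.5537, -0.1877, 0.0411]
tool_rot: [0.632, 0.775, -0.0, 0.001]
force: [-1.7, -1.0, 6.4]
finger_gap: 0.001
gripper_force: 3.4
t: 25.18
tcp_pos: [0.5538, -0.1878, 0.041]
tool_rot: [0.632, 0.775, -0.0, 0.001]
force: [-4.3, -0.6, 15.0]
finger_gap: 0.001
gripper_force: 7.5
[0.0004 0.0253 0.041 ] [-4.2884 -0.6398 15.0123]
18509 theta -0.008173734709405524 z at .06 0.07083061393273467
```

The rebated leaf is home: θ ≈ 0, and it stops firm at 15 N. For the flanged leaf, I'll go over it off-centre at own x -0.068, clear of the knob, and come down outside it.

```bash
python3 -m handwheel '[[[0,0,-1,0],[0,0,-1,0],[0,-0.5,-1,0],[-0.5,-0.6,-1,0],[-0.9,-0.6,-1,0],[-1,-0.6,0,0],[-1,-0.4,0,0],[-1,0,0,0],[-1,0,0,0],[-1,0,0,0],[-1,0,0,0],[-1,0,0,0],[-1,0,0,0],[-0.2,0,0,0],[0,0,1,0],[0,0,1,0],[0,0,0.6,0],[0,0,0,0]]]'
python3 leaf.py 1
python3 -m handwheel '[[[0.5,0,0,0],[0.5,0,-0.1,0],[0.5,0,-0.1,0],[0.5,0,-0.1,0],[0.5,0,-0.1,0],[0.5,0,-0.1,0]]]'
python3 -m handwheel '[[[0.6,0,0,0],[0.6,0,0,0],[0.6,0,0,0],[0.6,0,0,0],[0.5,0,0,0],[0,0,0,0]]]'
python3 - <<'E'
from h import *
np.set_printoptions(precision=4,suppress=True,linewidth=150)
s=sense();print(own(s["tcp_pos"]),s["force"])
im,d=snapshot("scene");a=im[140:300,230:430]
cv2.imwrite("pics/s8.png",cv2.resize(a,(750,600))[:,:,::-1])
E
```

```text
t: 27.48
tcp_pos: [0.535, -0.4344, 0.0972]
tool_rot: [0.632, 0.775, 0.0, -0.002]
force: [0.3, -0.5, 0.5]
finger_gap: -0.002
gripper_force: 0.0
[-0.0683 -0.2123  0.0972] [ 0.2546 -0.5269  0.4536]
t: 28.28
tcp_pos: [0.5231, -0.3658, 0.1148]
tool_rot: [0.632, 0.775, -0.001, 0.006]
force: [0.9, -4.9, 3.5]
finger_gap: -0.002
gripper_force: 2.4
t: 29.02
tcp_pos: [0.5044, -0.2883, 0.1104]
tool_rot: [0.631, 0.776, 0.001, -0.003]
force: [-0.0, -0.4, 0.5]
finger_gap: 0.002
gripper_force: 0.0
[-0.0684 -0.0631  0.1104] [-0.0074 -0.4202  0.4515]Traceback (most recent call last):
  File "leaf.py", line 7, in <module>
    q=O[m];p=np.polyfit(q[:,1]*sg,q[:,2],1);print(len(q),"theta",-np.arctan(p[0]),"z at .06",np.polyval(p,.06))
             ~~~~~~~~~~^^^^^^^^^^^^^^^^^^^^
    raise TypeError("expected non-empty vector for x")
TypeError: expected non-empty vector for x
```

View pics/s8.png

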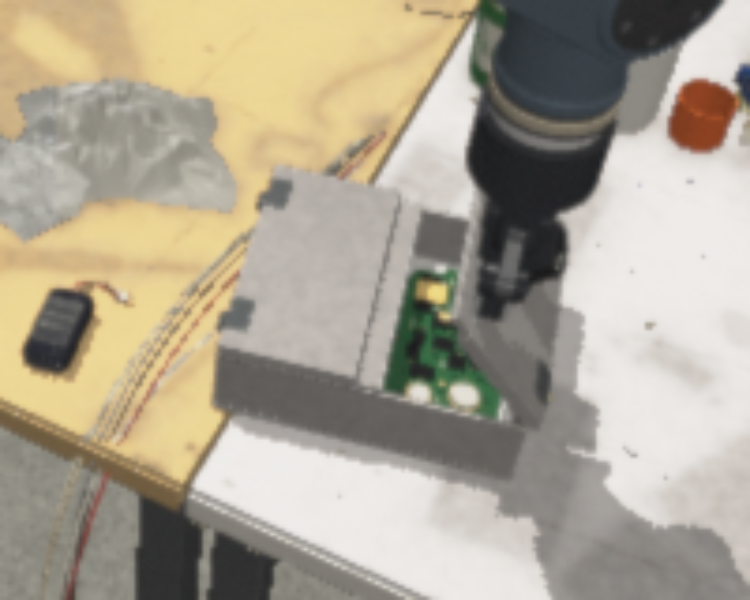

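The left leaf lies shut, and the right leaf is past vertical with the finger on its outer face at (495,280). Now I'll follow its arc down.

```bash
python3 -m handwheel '[[[0.46,0,0.3,0],[0.46,0,0.3,0],[0.23,0,0.32,0],[0.23,0,0.32,0],[0,0,0,0]]]'
python3 -m handwheel '[[[0.16,0,0.37,0],[0.16,0,0.37,0],[0.09,0,0.3,0],[0.09,0,0.26,0],[0,0,0,0]]]'
python3 -m handwheel '[[[0,0,0.12,0],[0,0,0.12,0],[0,0,0,0]]]'
```

```text
t: 29.7
tcp_pos: [0.4978, -0.256, 0.079]
tool_rot: [0.631, 0.775, 0.0, -0.002]
force: [-0.6, -0.2, 0.3]
finger_gap: 0.002
gripper_force: 0.0
t: 30.32
tcp_pos: [0.4958, -0.245, 0.0468]
tool_rot: [0.632, 0.775, -0.0, -0.001]
force: [-0.8, 0.1, -0.1]
finger_gap: -0.003
gripper_force: 0.0
t: 30.7
tcp_pos: [0.4964, -0.2454, 0.0414]
tool_rot: [0.632, 0.775, -0.0, 0.0]
force: [0.3, 0.0, 0.4]
finger_gap: 0.003
gripper_force: 0.0
```

```bash
python3 -m handwheel '[[[0,0,0.1,0],[0,0,0.06,0],[0,0,0,0]]]'
python3 -m handwheel '[[[0,0,0.06,0],[0,0,0,0]]]'
```

```text
t: 31.08
tcp_pos: [0.4967, -0.2457, 0.0408]
tool_rot: [0.632, 0.775, -0.0, 0.001]
force: [-5.4, 2.7, 21.8]
finger_gap: 0.003
gripper_force: 10.9
t: 31.32
tcp_pos: [0.4968, -0.2457, 0.0406]
tool_rot: [0.631, 0.775, -0.0, 0.001]
force: [-6.7, 3.0, 30.7]
finger_gap: -0.001
gripper_force: 15.4
```

It stops firm at reported z 0.0406 with 30 N, the same height as the shut left leaf. Next I'll lift, go over the knob, turn, and measure it.

```bash
python3 -m handwheel '[[[0,0,-1,0],[0,0,-1,0],[0,0,-1,0],[-0.4,0.9,-1,0],[-0.5,0.9,0,0],[0,0.9,0,0],[0,0,0,-1],[0,0,0,-1],[0,0,0,-1],[0,0,0,-1],[0,0,0,-1],[0,0,0,-1],[0,0,0,-1],[0,0,0,-1],[0,0,0,-1],[0,0,0,-1],[0,0,0,-1],[0,0,0,-1],[0,0,0,-1],[0,0,0,-1]]]' 40 60
python3 - <<'E'
from h import *
np.set_printoptions(precision=4,suppress=True,linewidth=150)
s=sense();print(own(s["tcp_pos"]),s["q"])
for n in("wrist","top","scene"):
    im,d=snapshot(n);K,T=T_of(n,s);O=own(cloud(d,K,T));np.savez(f"{n}9.npz",im=im,d=d)
    m=(O[...,2]>.098)&(O[...,2]<.116)&(np.hypot(O[...,0],O[...,1]+.04)<.03);q=O[m]
    if len(q)>10:
        c=q.mean(0);e=np.linalg.svd((q-c)[:,:2],full_matrices=False)[2][0];print(n,len(q),c,"bar angle own deg",np.degrees(np.arctan2(e[1],e[0])),cv2.minAreaRect(np.float32(q[:,:2])),np.percentile(q[:,2],[50,98]))
    for a,b in((.02,.09),(-.09,-.07)):
        m=(O[...,1]>a)&(O[...,1]<b)&(abs(O[...,0])<.08)&(O[...,2]<.11)&(O[...,2]>.05);q=O[m]
        if len(q)>50:print("  leaf",a,np.polyfit(q[:,1],q[:,2],1)[0],np.median(q[:,2]))
rel(world([0,-.04,.1])[:2],191.8)
a=load("wrist",9)[0];cv2.imwrite("pics/w9.png",a[:,:,::-1])
E
```

```text
t: 33.83
tcp_pos: [0.5671, -0.254, 0.136]
tool_rot: [-0.051, 0.999, -0.0, 0.0]
force: [0.4, 0.7, -0.4]
finger_gap: 0.471
gripper_force: 0.0
[-0.     -0.0423  0.136 ] [-0.6006  0.5981  1.5028 -0.0004  1.0403 -2.2733]
wrist 908 [-0.0012 -0.039   0.1061] bar angle own deg -0.4492487663174897 ((0.0005136821419000626, -0.039081208407878876), (0.01405048556625843, 0.04164775460958481), 89.6259994506836) [0.1064 0.1079]
  leaf 0.02 0.0009284840398726434 0.07067513008807236
  leaf -0.09 -0.012391957516211277 0.07077141060763284
  leaf 0.02 0.0015457725809663466 0.07237942187102542
scene 79 [-0.0053 -0.0399  0.1057] bar angle own deg 179.64380476436824 ((-0.0027639660984277725, -0.04002270847558975), (0.043862588703632355, 0.013551631942391396), 0.2641066312789917) [0.1063 0.11  ]
  leaf 0.02 0.0002678796188357489 0.07089927520693073
  leaf -0.09 -0.04206490709029737 0.07097781232645844
tcp [ 0.5671 -0.254   0.1361] yaw -174.44346569841008 units xyz [ 0.0089  0.09   -0.    ] turn -1.0405776164016818
```

View pics/w9.png

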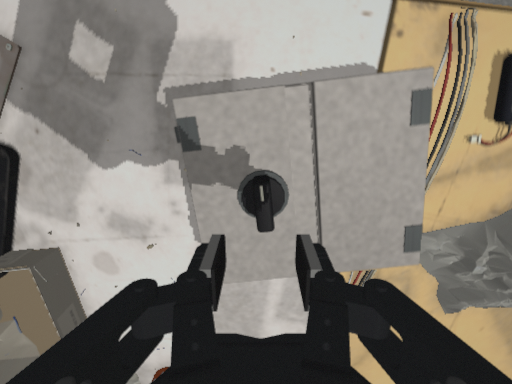

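Both leaves lie flat (slopes under 0.013 rad in the wrist view). The knob is at (262,203), its bar 41.6 × 14 mm along own x, top at 0.107, so the latch angle is about 0. Next: align, descend, grip.

```bash
python3 -m handwheel '[[[0,0.13,0,0],[0,0,0,-1],[0,0,1,0],[0,0,1,0],[0,0,0.8,0],[0,0,0.3,0],[0,0,0,0]]]' 40
python3 -m handwheel '[[[0,0,0,0],[0,0,0,0],[0,0,0,0],[0,0,0,0]]]' 5 60
```

```text
t: 34.85
tcp_pos: [0.5667, -0.2504, 0.0584]
tool_rot: [-0.101, 0.995, 0.0, -0.0]
force: [-0.4, -1.1, -0.1]
finger_gap: 0.466
gripper_force: 0.0
t: 35.35
tcp_pos: [0.5677, -0.2516, 0.0599]
tool_rot: [-0.101, 0.995, -0.001, 0.001]
force: [-0.7, -2.8, 5.9]
finger_gap: 0.143
gripper_force: 61.7
```

```bash
python3 -m handwheel '[[[0,0,-0.1,0],[0,0,0,1],[0,0,0,1],[0,0,0,1],[0,0,0,1],[0,0,0,1],[0,0,0,1],[0,0,0,1],[0,0,0,0]]]'
python3 -m handwheel '[[[0,0,0,1],[0,0,0,1],[0,0,0,1],[0,0,0,1],[0,0,0,1],[0,0,0,1],[0,0,0,1],[0,0,0,0]]]'
python3 - <<'E'
from h import *
rel((0.5667,-.2518));print(sense()["ft_torque"],sense()["q"][5])
E
```

```text
t: 36.48
tcp_pos: [0.5676, -0.2523, 0.0603]
tool_rot: [0.262, 0.965, -0.001, 0.001]
force: [2.1, -5.4, -5.2]
finger_gap: 0.148
gripper_force: 60.2
t: 37.48
tcp_pos: [0.5671, -0.2527, 0.0603]
tool_rot: [0.59, 0.807, -0.001, 0.001]
force: [0.7, -6.9, -5.6]
finger_gap: 0.144
gripper_force: 60.2
tcp [ 0.56711991 -0.25273346  0.06031274] yaw 107.62597779038626 units xyz [ 0.04067141 -0.00470188 -0.00013273] turn None
[-1.12779556 -0.15851648 -0.08366695] -0.9036587608522607
```

```bash
python3 -m handwheel '[[[0,0,0,0.5],[0,0,0,0.3],[0,0,0,0]]]'
python3 - <<'E'
from h import *
rel((0.5667,-.2518));print(sense()["ft_torque"])
E
```

```text
t: 37.85
tcp_pos: [0.5671, -0.2528, 0.0603]
tool_rot: [0.621, 0.784, -0.002, 0.001]
force: [1.0, -7.1, -5.1]
finger_gap: 0.142
gripper_force: 62.3
tcp [ 0.56708687 -0.25277034  0.06030657] yaw 103.17440093782655 units xyz [ 0.04131848 -0.00622157 -0.00017686] turn None
[-1.09988076 -0.25732142  1.06186697]
```

Torque jumped to 1.06 N m, so the knob is at its stop. I'll release, lift and check.

```bash
python3 -m handwheel '[[[0,0,0,0],[0,0,0,0],[0,0,0,0],[0,0,-1,0],[0,0,-1,0],[0,0,-1,0],[0,0,-1,0],[0,0,-1,0],[0,0,0,0]]]' 45
python3 - <<'E'
from h import *
np.set_printoptions(precision=4,suppress=True,linewidth=150)
s=sense()
for n in("wrist","scene"):
    im,d=snapshot(n);K,T=T_of(n,s);O=own(cloud(d,K,T))
    m=(O[...,2]>.098)&(O[...,2]<.116)&(np.hypot(O[...,0],O[...,1]+.04)<.03);q=O[m]
    if len(q)>10:
        c=q.mean(0);e=np.linalg.svd((q-c)[:,:2],full_matrices=False)[2][0];print(n,len(q),c,"bar angle own deg",np.degrees(np.arctan2(e[1],e[0])),cv2.minAreaRect(np.float32(q[:,:2])))
    for a,b in((.02,.09),(-.09,-.07),(-.015,0)):
        m=(O[...,1]>a)&(O[...,1]<b)&(abs(O[...,0])<.08)&(O[...,2]<.09)&(O[...,2]>.05);q=O[m]
        if len(q)>50:print("  leaf",a,np.polyfit(q[:,1],q[:,2],1)[0],np.median(q[:,2]))
E
```

```text
t: 38.98
tcp_pos: [0.5681, -0.2511, 0.1884]
tool_rot: [0.623, 0.782, 0.0, 0.002]
force: [0.1, 0.0, 0.2]
finger_gap: 0.528
gripper_force: 0.0
wrist 607 [ 0.001  -0.0378  0.1065] bar angle own deg -85.99021687394097 ((0.000993045512586832, -0.03936140984296799), (0.013952605426311493, 0.04146726429462433), 3.9893200397491455)
  leaf 0.02 5.389212951943991e-05 0.07078693759967536
  leaf -0.09 -0.00708236784169378 0.07106215719163844
  leaf -0.015 0.0056433005923788694 0.07123505180508496
scene 103 [-0.0046 -0.0406  0.105 ] bar angle own deg -86.28906835924136 ((-0.0030854851938784122, -0.040305547416210175), (0.01587451435625553, 0.040514349937438965), 8.138136863708496)
  leaf 0.02 0.005430418863909623 0.07094724967836674
  leaf -0.09 0.007190345486880152 0.07099789560732406
  leaf -0.015 0.013301148680009969 0.0712987128152206
```

The bar is at 86° (1.5 rad), both leaves are flat at 0.071, and the robot is clear of everything. I'm handing in.

```bash
python3 -c "
from station import *
print(sign_off())"
```

```text
the job is handed in; nothing more can be done
None
```

The job is handed in at about 39 s of the 72 s allowed, but the sign-off gave no verdict: the battery lies flat in its bay, the left leaf and then the right leaf are shut fully home, the latch is at its clockwise stop (bar measured at 86°), and the spool and pot were never approached.

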